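# Tare the empty pan on the shop scale

### The arm

A 7-joint arm with a two-finger parallel gripper is mounted at the origin on the work surface. World frame = base frame: x ahead of the robot, y to its left, z up, the work surface at z = 0. Lengths are in m, angles in rad, forces in N, time in s.
With the tool pointing down it reaches from about 0.35 to 0.9 m from the base axis. Payload 8.1 kg.
Tool frame: the origin (TCP) lies on the centre line of the jaws, within the pads' length; the fingertips stand 17 mm ahead of it and the grasp point (between the pads) lies 2 mm behind it (manip.tcp_to_tips is the distance from the TCP to the fingertips, in m); z points along the fingers, y is the line along which they close (so a half turn about z gives the same grasp; the last joint's range is limited). The gripper opens to 92 mm and grips with 3 to 60 N. Pads are 19 mm wide; open, the fingers measure 130 mm over their backs; the gripper's body (75 mm by 190 mm) begins 47 mm behind the grasp point.
Start: joints at [1.131, 0.434, 0.025, 1.573, -0.012, 1.134, -0.075], TCP at [0.207, -0.59, 0.244] pointing down, gripper open.
Joint ranges: [-2.62, 2.62], [-0.44, 2.09], [-1.27, 1.32], [0.08, 2.57], [-1.32, 4.46], [0.12, 2], [-2.74, 2.74]. Speed limits (rad/s): [2.22, 2.22, 3.01, 3.01, 3.14, 3.14, 3.14].

### API

Orientations are given as [roll, pitch, yaw] about the fixed x, y, z axes, in that order (R = Rz(yaw) Ry(pitch) Rx(roll)).
In Python, from cell import manip, imaging gives the robot as it stands.
- The arm moves only by the tool play_rows, never from a script. Its argument "moves" is a list of rows, each a list of 3 entries, a list of its own where there are three numbers: the turn, a rotation vector about the tool's x, y, z as a fraction of full scale, then the shift along the tool's x, y, z as a fraction of full scale, then the gripper's target within -1 to 1 (shut at 1, half-way at 0, fully open at -1). A call has 1 to 12 rows; each row is the pose to reach, as a shift and turn from the pose commanded when the call began, along the tool's axes at that moment; what a row does not reach only later rows make up. Full scale, the value 1, is 50 cm for a shift and 1.5 rad for a turn. A row lasts 1/12 s, in which the tool goes at most 41.7 mm and 7.16 degrees, less where a joint would pass 70% of its speed; a pose out of reach is approached as far as the arm can. A call with a number of a shift or a turn outside -1 to 1 is refused whole. A call with a gripper value outside its range is refused whole. The fingers move at their own pace and stop on an object; "force" is the grip in N (left out, the last holds). Time passes only in rows, so rows that repeat a pose let the fingers close. It gives the time, the measured TCP pose, the force, the opening and the grip force at its end, in the units of the state.
- manip.get_obs(): the state, without advancing time (a new reading comes with each control period).
- imaging.get_image(name): name is "scene" or "top"; returns a dict with "frame" (480x640x3 uint8, blue, green, red), "K" (3x3 intrinsics, pixels), "extrinsics" (4x4, takes a point from world to camera coordinates). Camera axes: x right, y down, z forward; pixel columns grow to the right and rows downward; lengths in m; the calibration is good to about 2 mm. A picture is of the moment at which its call begins. There is no depth.
- manip.job_done(): hands the job in; it is judged then, once.
The state is a dict: "time_s": time; "qpos": joint angles; "joint_vel": joint speeds; "effort": joint torques, N m; "ee_pos": TCP position; "tool_rot": TCP orientation; "force": force on the tool from outside, world axes, zero at the start; "torque": the same for the moment, N m; "finger_gap": finger opening in m; "grasp_force": force on a finger pad.
Only numpy, scipy, OpenCV 4.12 (cv2) and the standard library are available. Lean on these libraries where they do the work, as an engineer would, in place of code of your own. Each camera call takes 0.05 s, during which the arm holds its last target. There are 200 camera calls.

### The job

A customer wants nuts by weight: get the counter scale ready. Set the empty blue pan down, without dropping it, upright in the middle of the scale's steel plate and let go of it, and only then press the orange tare button all the way down, with the pan standing untouched, and release it. Leave the other pan, which already holds nuts, where it is.

Things in the scene. Friction and masses are not known exactly. Their poses are not given: they have to be found in the camera images.
- empty_pan: The empty pan: blue open-topped rectangular steel weighing pan, 110 mm long (its x), 58 mm wide (its y), 40 mm high, walls and floor 4 mm thick, loose, about 0.2 kg. Origin at the centre of its underside, z up. Stands on the counter; it can be gripped across its 58 mm width from above.
- full_pan: A second blue pan of exactly the same shape and size, holding six loose brass hex nuts. Origin at the centre of its underside. To be left alone. Either pan may stand at either of the two places.
- scale: Fixed white counter scale, housing 45 mm high, x -165 to +95 mm, y -95 to +95 mm in its own frame, with a square 170 x 170 mm steel plate whose top is 55 mm above the counter and does not sink. Origin at counter height below the plate's centre, z up. At its -x end (towards the robot) lie a dark display and the orange tare button.
- tare (a joint): Orange round tare push button, 30 mm cap in a grey 46 mm collar, axis vertical at x = -128, y = -55 mm in the scale's frame; cap top 67 mm above the counter when up. 0 = up, 0.006 = fully down (6 mm, straight down). A spring raises it again; fully down takes about 4 N.

How it is judged:
By the outcome, as a careful person would: the job done as asked, in the order asked, and still so for the second after the job is handed in, with the robot touching nothing.
It also fails if it takes over 51 s, if anything falls off the work surface, if the arm or the gripper's body presses on something with over 40 N, if the wrist force passes 120 N, or if a joint passes its speed limit or range.

## Working session

There is one attempt and no reset: what is moved stays moved. The work goes in short steps, Python scripts to look and compute and a tool call to move; the robot and the scene stay as the last step left them, time stands still between calls to the robot, and variables do not carry over. Pictures are saved under pics/ and viewed, at most 10 in all, crops included, and the job is handed in when it is done.

Besides the shell and the picture viewer there is one more tool, called in YAML: its name, and indented under it one key for each argument. play_rows: Moves the arm, as the interface text tells. Its arguments: {"type":"object","properties":{"moves":{"type":"array"},"force":{"type":"number"}},"required":["moves"]}

```bash
mkdir -p pics
python3 - <<'E'
from cell import manip, imaging
import cv2,numpy as np
for n in("scene","top"):
    d=imaging.get_image(n); cv2.imwrite(f"pics/{n}0.png",d["frame"]); print(n,d["K"].tolist(),np.round(d["extrinsics"],4).tolist())
o=manip.get_obs(); print(o)
E
```

```text
scene [[510.2095041994315, 0.0, 311.88761385725627], [0.0, 510.2095041994315, 240.13699382019797], [0.0, 0.0, 1.0]] [[0.0288, 0.9996, -0.0007, 0.0461], [0.8304, -0.0243, -0.5566, -0.4164], [-0.5564, 0.0155, -0.8308, 1.2257], [0.0, 0.0, 0.0, 1.0]]
top [[510.2022236151239, 0.0, 322.93347348901517], [0.0, 510.2022236151239, 226.6785958215903], [0.0, 0.0, 1.0]] [[0.0033, -0.9996, -0.029, -0.0428], [-0.9994, -0.0023, -0.0342, 0.5203], [0.0341, 0.0291, -0.999, 0.9173], [0.0, 0.0, 0.0, 1.0]]
{'time_s': 0.1, 'qpos': array([ 1.1313798 ,  0.43512463,  0.02500465,  1.57396429, -0.01157001,
        1.13399365, -0.07509152]), 'joint_vel': array([ 0.00034007, -0.00218128,  0.00162155, -0.00358614, -0.00199787,
        0.00173807,  0.00077082]), 'effort': array([ 1.79771894e-03, -6.69132972e+01,  9.86870080e-01, -3.15146971e+01,
       -6.07514475e-02,  3.74157960e-02,  3.31863544e-05]), 'ee_pos': array([ 0.20634542, -0.58952125,  0.24305779]), 'tool_rot': array([-3.14025670e+00,  1.62768734e-04,  3.36740680e-01]), 'force': array([ 0.87371393, -0.94228446,  0.23704493]), 'torque': array([-0.03703835,  0.00568624,  0.01736459]), 'grasp_force': 0.0, 'finger_gap': 0.09187354393847925}
```

View pics/top0.png

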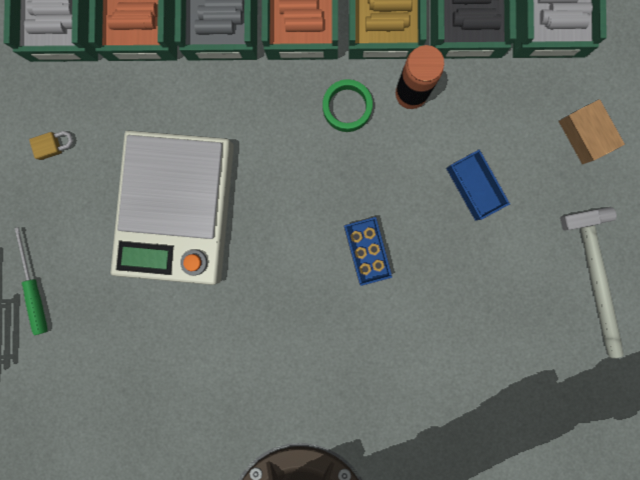

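View pics/scene0.png

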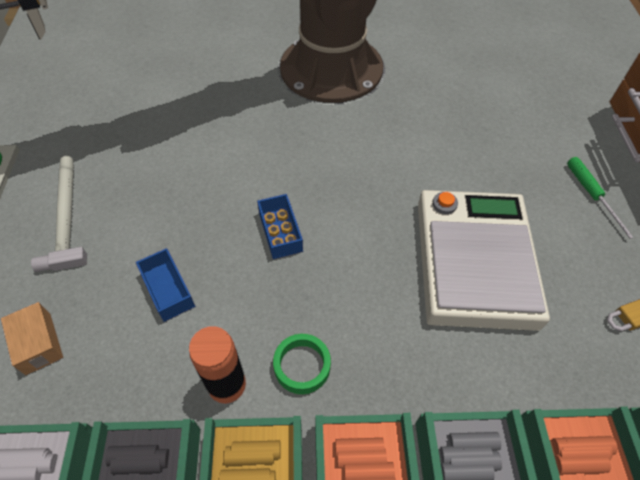

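The top view shows the empty pan around (478,185), the full pan around (368,250), the scale plate around (171,186) and the button around (193,262). I'll enlarge the crops to measure more closely.

Run:
```python
import cv2,numpy as np
f=cv2.imread("pics/top0.png")
a=cv2.resize(f[130:240,430:530],None,fx=5,fy=5,interpolation=cv2.INTER_CUBIC)
b=cv2.resize(f[120:300,100:250],None,fx=3,fy=3,interpolation=cv2.INTER_CUBIC)
c=np.zeros((550,950,3),np.uint8);c[:550,:500]=a;c[:540,500:]=b
c=cv2.resize(c,(800,463)) 
cv2.imwrite("pics/crop.png",c)
```

```text
(no output)
```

View pics/crop.png

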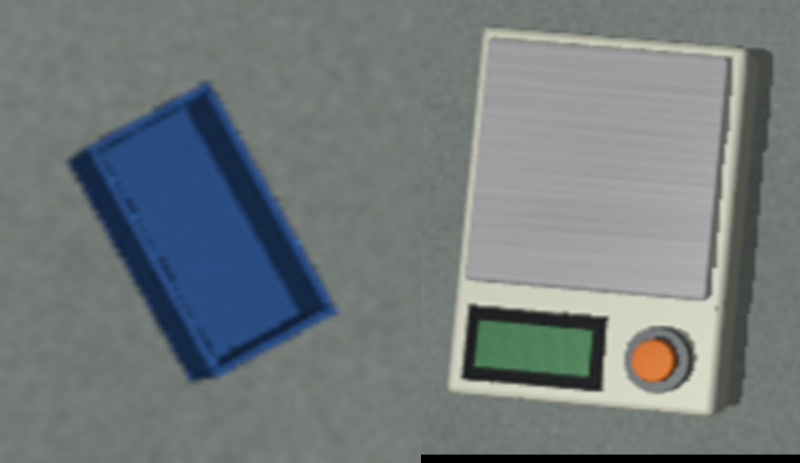

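```bash
cat > h.py <<'E'
from cell import manip, imaging
import numpy as np
def ray(d,uv,z):
    E=np.array(d["extrinsics"]);R=E[:3,:3];c=-R.T@E[:3,3]
    r=R.T@np.linalg.solve(d["K"],[uv[0],uv[1],1.]); return c+r*(z-c[2])/r[2]
def proj(d,p):
    E=np.array(d["extrinsics"]);q=d["K"]@(E[:3,:3]@p+E[:3,3]);return q[:2]/q[2]
E
python3 - <<'E'
from h import *
d=imaging.get_image("top")
P=np.array([ray(d,(430+x/4.2105,130+y/4.2105),.04) for x,y in[(208,84),(337,312),(213,376),(88,150)]])
S=np.array([ray(d,(100+(x-421)/2.526,120+y/2.526),.055) for x,y in[(487,38),(730,58),(706,298),(466,278)]])
B=ray(d,(100+(653-421)/2.526,120+360/2.526),.067)
for n,Q in(("pan",P),("plate",S)):
    print(n,Q.mean(0).round(4),[np.linalg.norm(Q[i]-Q[i-1]).round(4) for i in range(4)])
yp=[np.arctan2(*(v[1::-1])) for v in(P[0]-P[1],P[3]-P[2])]
ys=[np.arctan2(*(v[1::-1])) for v in(S[0]-S[3],S[1]-S[2])]
y=np.mean(ys);c=S.mean(0)
print(yp,ys,"B",B, "pred",c[:2]+np.array([[np.cos(y),-np.sin(y)],[np.sin(y),np.cos(y)]])@[-.128,-.055])
s=imaging.get_image("scene"); print("scene: pan corners",[proj(s,p).round(1) for p in P],"plate",[proj(s,p).round(1) for p in S],"B",proj(s,B))
o=manip.get_obs();print(o["ee_pos"],o["tool_rot"],manip.tcp_to_tips)
E
```

```text
pan [ 0.5932 -0.316   0.04  ] [np.float64(0.0566), np.float64(0.108), np.float64(0.0574), np.float64(0.1066)]
plate [0.5886 0.2247 0.055 ] [np.float64(0.1671), np.float64(0.1704), np.float64(0.1662), np.float64(0.1673)]
[np.float64(0.5028664519694453), np.float64(0.49601667070455335)] [np.float64(-0.07122544457736012), np.float64(-0.08973273980061283)] B [0.45671141 0.18064444 0.067     ] pred [0.45654642 0.1801556 ]
scene: pan corners [array([157. , 309.5]), array([134.2, 260.4]), array([166. , 246.7]), array([189.6, 293.6])] plate [array([544.8, 309.2]), array([436.4, 303.8]), array([429.4, 219.6]), array([524.7, 223.5])] B [445.02197586 196.33681921]
[ 0.20640276 -0.58964234  0.24324088] [-3.14065418e+00  9.06068014e-05  3.36737605e-01] 0.017
```

play_rows:
  moves:
    - [[0,0,-0.02],[0.06,-0.02,0],-1]
    - [[0,0,-0.05],[0.13,-0.04,0],-1]
    - [[0,0,-0.08],[0.21,-0.06,0],-1]
    - [[0,0,-0.109],[0.29,-0.083,0.02],-1]
    - [[0,0,-0.109],[0.37,-0.106,0.04],-1]
    - [[0,0,-0.109],[0.45,-0.129,0.06],-1]
    - [[0,0,-0.109],[0.53,-0.151,0.08],-1]
    - [[0,0,-0.109],[0.61,-0.174,0.1],-1]
    - [[0,0,-0.109],[0.69,-0.197,0.12],-1]
    - [[0,0,-0.109],[0.77,-0.22,0.15],-1]
    - [[0,0,-0.109],[0.85,-0.243,0.17],-1]
    - [[0,0,-0.109],[0.91,-0.26,0.186],-1]

```text
time_s: 1.2
ee_pos: [0.5935, -0.316, 0.1501]
tool_rot: [-3.141, 0.0, 0.5]
force: [0.3, -1.1, 0.3]
finger_gap: 0.0919
grasp_force: 0.0
```

play_rows:
  moves:
    - [[0,0,0],[0,0,0],-1]
    - [[0,0,0],[0,0,0],-1]
    - [[0,0,0],[0,0,0],-1]
    - [[0,0,0],[0,0,0],-1]

```text
time_s: 1.53
ee_pos: [0.5912, -0.319, 0.1511]
tool_rot: [3.141, 0.001, 0.498]
force: [-0.5, -0.2, 0.8]
finger_gap: 0.0918
grasp_force: 0.0
```

```bash
cat >> h.py <<'E'
def to(p,yaw):
    "fractions (turn z, shift xyz) from the measured pose to TCP p, yaw, tool down"
    o=manip.get_obs();w=o["tool_rot"][2];d=np.array(p)-o["ee_pos"]
    c,s=np.cos(w),np.sin(w);t=(yaw-w+np.pi/2)%np.pi-np.pi/2
    print("t",o["time_s"].__round__(2),"pos",o["ee_pos"].round(4),"rot",o["tool_rot"].round(3),"F",o["force"].round(1),"gap",round(o["finger_gap"],4))
    print("turn",round(-t/1.5,4),"shift",(np.array([c*d[0]+s*d[1],s*d[0]-c*d[1],-d[2]])/.5).round(4))
E
python3 - <<'E'
from h import *
import cv2
to([.5932,-.316,.028],.4995)
f=imaging.get_image("scene")["frame"][160:400,60:300]
g=imaging.get_image("top")["frame"][80:320,400:640]
cv2.imwrite("pics/a.png",cv2.resize(np.hstack([f,g]),(800,400),interpolation=cv2.INTER_CUBIC))
E
```

```text
t 1.53 pos [ 0.5912 -0.319   0.1511] rot [3.141e+00 1.000e-03 4.980e-01] F [-0.5 -0.2  0.8] gap 0.0918
turn -0.0009 shift [ 0.0065 -0.0034  0.2463]
```

View pics/a.png

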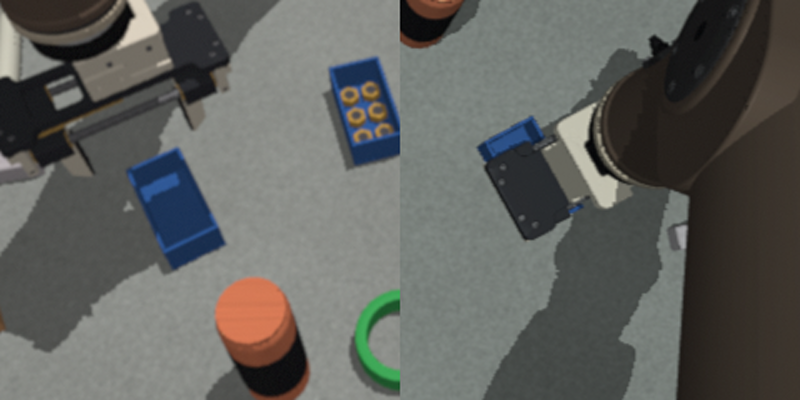

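The fingers are lined up with the pan: the scene crop shows its rim corners within about 2 px of the prediction, and the full pan is clear. Next I'll go down.

play_rows:
  moves:
    - [[0,0,0],[0.004,-0.003,0.03],-1]
    - [[0,0,0],[0.005,-0.003,0.06],-1]
    - [[0,0,0],[0.005,-0.003,0.1],-1]
    - [[0,0,0],[0.005,-0.003,0.13],-1]
    - [[0,0,0],[0.005,-0.003,0.16],-1]
    - [[0,0,0],[0.005,-0.003,0.18],-1]
    - [[0,0,0],[0.005,-0.003,0.2],-1]
    - [[0,0,0],[0.005,-0.003,0.22],-1]
    - [[0,0,0],[0.005,-0.003,0.235],-1]
    - [[0,0,0],[0.005,-0.003,0.243],-1]
    - [[0,0,0],[0.005,-0.003,0.243],-1]
    - [[0,0,0],[0.005,-0.003,0.243],-1]

```text
time_s: 2.63
ee_pos: [0.594, -0.3149, 0.0296]
tool_rot: [3.141, -0.0, 0.5]
force: [0.6, 0.0, -0.2]
finger_gap: 0.0916
grasp_force: 0.0
```

play_rows:
  moves:
    - [[0,0,0],[0,0,0],-0.1]
    - [[0,0,0],[0,0,0],0.1]
    - [[0,0,0],[0,0,0],0.2]
    - [[0,0,0],[0,0,0],0.3]
    - [[0,0,0],[0,0,0],0.5]
    - [[0,0,0],[0,0,0],0.7]
    - [[0,0,0],[0,0,0],1]
    - [[0,0,0],[0,0,0],1]
    - [[0,0,0],[0,0,0],1]
    - [[0,0,0],[0,0,0],1]
  force: 20

```text
time_s: 3.47
ee_pos: [0.5938, -0.3148, 0.0296]
tool_rot: [-3.142, -0.0, 0.5]
force: [-0.2, -0.0, 2.0]
finger_gap: 0.0579
grasp_force: 20.0
```

play_rows:
  moves:
    - [[0,0,0],[0,0,-0.01],1]
    - [[0,0,0],[0,0,-0.03],1]
    - [[0,0,0],[0,0,-0.06],1]
    - [[0,0,0],[0,0,-0.1],1]
    - [[0,0,0],[0,0,-0.14],1]
    - [[0,0,0],[0,0,-0.18],1]
    - [[0,0,0],[0,0,-0.22],1]
    - [[0,0,0],[0,0,-0.25],1]
    - [[0,0,0],[0,0,-0.27],1]
    - [[0,0,0],[0,0,-0.28],1]
    - [[0,0,0],[0,0,-0.28],1]

```text
time_s: 4.38
ee_pos: [0.5942, -0.3151, 0.1707]
tool_rot: [3.14, -0.001, 0.5]
force: [0.5, 0.1, -2.6]
finger_gap: 0.0579
grasp_force: 20.0
```

```bash
python3 -c "
from h import *
to([.5886,.2247,.17],-.08)
o=manip.get_obs();print(o['qpos'].round(2),o['grasp_force'])"
```

```text
t 4.38 pos [ 0.5942 -0.3151  0.1707] rot [ 3.14e+00 -1.00e-03  5.00e-01] F [ 0.5  0.1 -2.6] gap 0.0579
turn 0.3868 shift [ 0.5078 -0.9528  0.0013]
[ 0.47  0.58 -0.1   1.53  0.06  1.04 -0.71] 19.9996680021286
```

play_rows:
  moves:
    - [[0,0,0.01],[0.01,-0.019,0],1]
    - [[0,0,0.02],[0.025,-0.047,0],1]
    - [[0,0,0.04],[0.05,-0.094,0],1]
    - [[0,0,0.06],[0.075,-0.141,0],1]
    - [[0,0,0.08],[0.1,-0.188,0],1]
    - [[0,0,0.1],[0.13,-0.244,0],1]
    - [[0,0,0.12],[0.16,-0.3,0],1]
    - [[0,0,0.14],[0.19,-0.356,0],1]
    - [[0,0,0.16],[0.22,-0.412,0],1]
    - [[0,0,0.18],[0.24,-0.45,0],1]
    - [[0,0,0.19],[0.255,-0.478,0],1]
    - [[0,0,0.19],[0.26,-0.488,0],1]

```text
time_s: 5.38
ee_pos: [0.5901, -0.0345, 0.1684]
tool_rot: [-3.14, 0.002, 0.219]
force: [0.1, -0.5, -1.7]
finger_gap: 0.0578
grasp_force: 20.0
```

```bash
python3 -c "
from h import *
to([.5886,.2247,.17],-.08)"
```

```text
t 5.38 pos [ 0.5901 -0.0345  0.1684] rot [-3.14e+00  2.00e-03  2.19e-01] F [ 0.1 -0.5 -1.7] gap 0.0578
turn 0.1992 shift [ 0.1095 -0.5067 -0.0033]
```

play_rows:
  moves:
    - [[0,0,0.01],[0.005,-0.02,0],1]
    - [[0,0,0.02],[0.01,-0.048,0],1]
    - [[0,0,0.04],[0.02,-0.096,0],1]
    - [[0,0,0.06],[0.032,-0.15,0],1]
    - [[0,0,0.08],[0.045,-0.21,0],1]
    - [[0,0,0.1],[0.058,-0.27,0],1]
    - [[0,0,0.13],[0.071,-0.33,0],1]
    - [[0,0,0.15],[0.084,-0.39,0],1]
    - [[0,0,0.17],[0.095,-0.44,0],1]
    - [[0,0,0.19],[0.104,-0.48,0],1]
    - [[0,0,0.199],[0.108,-0.5,0],1]
    - [[0,0,0.199],[0.109,-0.506,0],1]

```text
time_s: 6.38
ee_pos: [0.5895, 0.2223, 0.1684]
tool_rot: [-3.142, 0.001, -0.081]
force: [0.8, 0.4, -1.6]
finger_gap: 0.0577
grasp_force: 20.0
```

play_rows:
  moves:
    - [[0,0,0],[0,0,0],1]
    - [[0,0,0],[0,0,0],1]
    - [[0,0,0],[0,0,0],1]

```text
time_s: 6.63
ee_pos: [0.5905, 0.2182, 0.1692]
tool_rot: [3.14, 0.0, -0.085]
force: [-0.4, -1.1, -1.6]
finger_gap: 0.0579
grasp_force: 20.0
```

Run:
```python
from h import *
import cv2
to([.5886,.2247,.0896],-.08)
s=imaging.get_image("scene");f=s["frame"][130:370,360:620]
cv2.imwrite("pics/b.png",cv2.resize(f,(650,600),interpolation=cv2.INTER_CUBIC))
```

```text
t 6.63 pos [0.5905 0.2182 0.1692] rot [ 3.14   0.    -0.085] F [-0.4 -1.1 -1.6] gap 0.0579
turn -0.0034 shift [-0.0048 -0.0126  0.1591]
```

View pics/b.png

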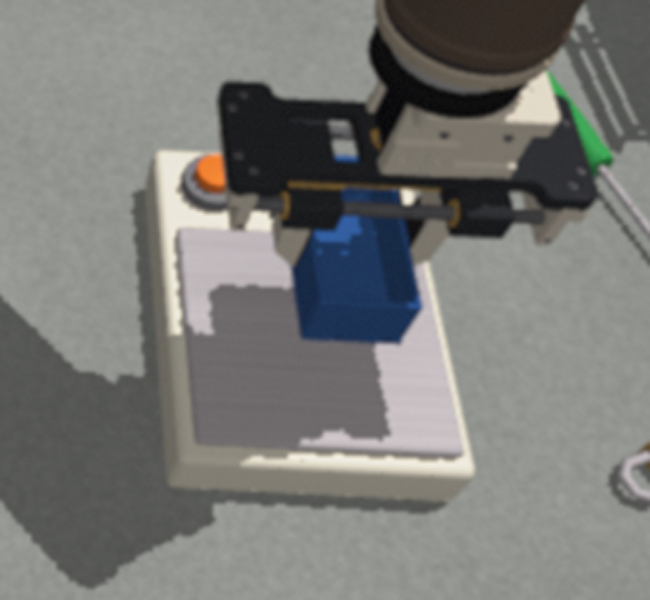

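Pan is held level over the plate. The plate corners in this view are at about (432,221), (545,312) and (438,308), which moves its centre by about 2 mm. Next I'll lower it.

play_rows:
  moves:
    - [[0,0,-0.003],[0,-0.005,0.01],1]
    - [[0,0,-0.003],[0,-0.01,0.03],1]
    - [[0,0,-0.003],[0,-0.014,0.06],1]
    - [[0,0,-0.003],[0,-0.015,0.085],1]
    - [[0,0,-0.003],[0,-0.015,0.11],1]
    - [[0,0,-0.003],[0,-0.015,0.125],1]
    - [[0,0,-0.003],[0,-0.015,0.137],1]
    - [[0,0,-0.003],[0,-0.015,0.147],1]
    - [[0,0,-0.003],[0,-0.015,0.153],1]
    - [[0,0,-0.003],[0,-0.015,0.153],1]
    - [[0,0,-0.003],[0,-0.015,0.153],1]
    - [[0,0,-0.003],[0,-0.015,0.153],1]

```text
time_s: 7.68
ee_pos: [0.591, 0.228, 0.0935]
tool_rot: [-3.141, -0.001, -0.079]
force: [0.7, -0.1, -1.7]
finger_gap: 0.0578
grasp_force: 20.0
```

```bash
python3 -c "
from h import *
to([.591,.226,.0846],-.08)"
```

```text
t 7.68 pos [0.591  0.228  0.0935] rot [-3.141e+00 -1.000e-03 -7.900e-02] F [ 0.7 -0.1 -1.7] gap 0.0578
turn 0.0008 shift [0.0002 0.004  0.0178]
```

Remaining 9 mm, slowly.

play_rows:
  moves:
    - [[0,0,0],[0,0.003,0.003],1]
    - [[0,0,0],[0,0.003,0.006],1]
    - [[0,0,0],[0,0.003,0.009],1]
    - [[0,0,0],[0,0.003,0.011],1]
    - [[0,0,0],[0,0.003,0.013],1]
    - [[0,0,0],[0,0.003,0.014],1]
    - [[0,0,0],[0,0.003,0.015],1]
    - [[0,0,0],[0,0.003,0.015],1]
    - [[0,0,0],[0,0.003,0.015],1]

```text
time_s: 8.43
ee_pos: [0.5906, 0.2264, 0.0854]
tool_rot: [3.142, -0.0, -0.079]
force: [-0.3, 0.8, -1.4]
finger_gap: 0.058
grasp_force: 20.0
```

play_rows:
  moves:
    - [[0,0,0],[0,0,0.001],1]
    - [[0,0,0],[0,0,0.001],1]
    - [[0,0,0],[0,0,0.002],1]
    - [[0,0,0],[0,0,0.002],1]
    - [[0,0,0],[0,0,0.002],1]

```text
time_s: 8.85
ee_pos: [0.5907, 0.2264, 0.0846]
tool_rot: [-3.142, -0.0, -0.079]
force: [-1.4, -0.4, -0.2]
finger_gap: 0.0579
grasp_force: 20.0
```

play_rows:
  moves:
    - [[0,0,0],[0,0,0.001],1]
    - [[0,0,0],[0,0,0.001],1]
    - [[0,0,0],[0,0,0.001],1]

```text
time_s: 9.1
ee_pos: [0.5906, 0.2264, 0.0846]
tool_rot: [-3.141, -0.0, -0.079]
force: [-2.7, -1.6, 4.7]
finger_gap: 0.0578
grasp_force: 20.0
```

Firm contact with the plate (+4.7 N). Now I'll release slowly.

play_rows:
  moves:
    - [[0,0,0],[0,0,0],-0.28]
    - [[0,0,0],[0,0,0],-0.32]
    - [[0,0,0],[0,0,0],-0.38]
    - [[0,0,0],[0,0,0],-0.45]
    - [[0,0,0],[0,0,0],-0.55]
    - [[0,0,0],[0,0,0],-0.7]
    - [[0,0,0],[0,0,0],-0.85]
    - [[0,0,0],[0,0,0],-1]
    - [[0,0,0],[0,0,0],-1]
    - [[0,0,0],[0,0,0],-1]
    - [[0,0,0],[0,0,0],-1]

```text
time_s: 10.02
ee_pos: [0.5906, 0.2264, 0.0839]
tool_rot: [3.142, 0.0, -0.079]
force: [-1.0, 1.2, 0.1]
finger_gap: 0.0916
grasp_force: 0.0
```

play_rows:
  moves:
    - [[0,0,0],[0,0,-0.01],-1]
    - [[0,0,0],[0,0,-0.03],-1]
    - [[0,0,0],[0,0,-0.06],-1]
    - [[0,0,0],[0,0,-0.1],-1]
    - [[0,0,0],[0,0,-0.14],-1]
    - [[0,0,0],[0,0,-0.17],-1]
    - [[0,0,0],[0,0,-0.19],-1]
    - [[0,0,0],[0,0,-0.2],-1]
    - [[0,0,0],[0,0,-0.2],-1]

```text
time_s: 10.77
ee_pos: [0.5911, 0.2267, 0.1854]
tool_rot: [-3.141, -0.002, -0.079]
force: [0.5, 0.4, -0.0]
finger_gap: 0.0917
grasp_force: 0.0
```

```bash
python3 -c "
from h import *
to([.4567,.1806,.15],-.08);print(manip.get_obs()['qpos'].round(2))"
```

```text
t 10.77 pos [0.5911 0.2267 0.1854] rot [-3.141e+00 -2.000e-03 -7.900e-02] F [ 0.5  0.4 -0. ] gap 0.0917
turn 0.0008 shift [-0.2607  0.113   0.0707]
[-0.42  0.5  -0.04  1.62  0.02  1.02 -2.12]
```

play_rows:
  moves:
    - [[0,0,0],[-0.01,0.01,0],-1]
    - [[0,0,0],[-0.03,0.025,0],-1]
    - [[0,0,0],[-0.06,0.05,0],-1]
    - [[0,0,0],[-0.1,0.085,0],-1]
    - [[0,0,0],[-0.14,0.12,0],-1]
    - [[0,0,0],[-0.18,0.15,0],-1]
    - [[0,0,0],[-0.21,0.18,0],-1]
    - [[0,0,0],[-0.24,0.205,0.02],-1]
    - [[0,0,0],[-0.256,0.22,0.05],-1]
    - [[0,0,0],[-0.256,0.22,0.08],-1]
    - [[0,0,0],[-0.256,0.22,0.11],-1]
    - [[0,0,0],[-0.256,0.22,0.12],-1]

```text
time_s: 11.77
ee_pos: [0.4521, 0.1257, 0.1215]
tool_rot: [3.14, 0.004, -0.079]
force: [-0.9, 0.5, 0.6]
finger_gap: 0.092
grasp_force: 0.0
```

play_rows:
  moves:
    - [[0,0,0],[0,0,0],-1]
    - [[0,0,0],[0,0,0],-1]
    - [[0,0,0],[0,0,0],-1]

```text
time_s: 12.02
ee_pos: [0.4545, 0.1269, 0.1243]
tool_rot: [-3.141, -0.0, -0.079]
force: [0.4, 0.1, -0.9]
finger_gap: 0.0919
grasp_force: 0.0
```

Run:
```python
from h import *
import cv2
to([.454,.127,.095],-.08)
f=imaging.get_image("scene")["frame"][130:350,360:600]
g=imaging.get_image("top")["frame"][110:330,60:300]
cv2.imwrite("pics/c.png",cv2.resize(np.hstack([f,g]),(800,366),interpolation=cv2.INTER_CUBIC))
```

```text
t 12.02 pos [0.4545 0.1269 0.1243] rot [-3.141 -0.    -0.079] F [ 0.4  0.1 -0.9] gap 0.0919
turn 0.0008 shift [-0.0011 -0.0001  0.0587]
```

View pics/c.png

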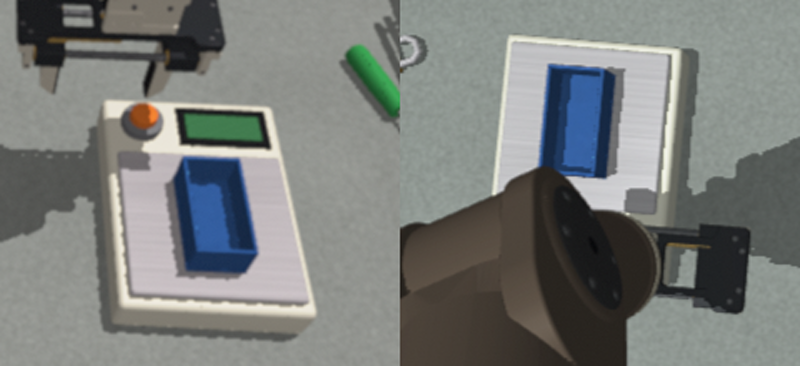

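The pan stands centred on the plate. The finger tip, at about (150,92) in the left crop, sits where a point above the cap should project (150,87). Now I'll press.

play_rows:
  moves:
    - [[0,0,0],[0,0,0.01],-1]
    - [[0,0,0],[0,0,0.025],-1]
    - [[0,0,0],[0,0,0.04],-1]
    - [[0,0,0],[0,0,0.055],-1]
    - [[0,0,0],[0,0,0.065],-1]
    - [[0,0,0],[0,0,0.072],-1]
    - [[0,0,0],[0,0,0.078],-1]
    - [[0,0,0],[0,0,0.083],-1]
    - [[0,0,0],[0,0,0.087],-1]
    - [[0,0,0],[0,0,0.09],-1]
    - [[0,0,0],[0,0,0.09],-1]
    - [[0,0,0],[0,0,0.09],-1]

```text
time_s: 13.12
ee_pos: [0.4541, 0.1267, 0.079]
tool_rot: [3.141, 0.0, -0.079]
force: [-1.9, -1.7, 3.2]
finger_gap: 0.0915
grasp_force: 1.7
```

play_rows:
  moves:
    - [[0,0,0],[0,0,0.002],-1]
    - [[0,0,0],[0,0,0.003],-1]
    - [[0,0,0],[0,0,0.003],-1]
    - [[0,0,0],[0,0,0.003],-1]

```text
time_s: 13.45
ee_pos: [0.4543, 0.1268, 0.078]
tool_rot: [-3.142, -0.0, -0.079]
force: [-4.0, -2.4, 11.6]
finger_gap: 0.0921
grasp_force: 6.0
```

play_rows:
  moves:
    - [[0,0,0],[0,0,0.001],-1]
    - [[0,0,0],[0,0,0.001],-1]
    - [[0,0,0],[0,0,0.001],-1]

```text
time_s: 13.7
ee_pos: [0.4544, 0.1268, 0.0779]
tool_rot: [-3.141, -0.001, -0.079]
force: [-6.3, -1.9, 16.9]
finger_gap: 0.0919
grasp_force: 8.7
```

play_rows:
  moves:
    - [[0,0,0],[0,0,-0.01],-1]
    - [[0,0,0],[0,0,-0.025],-1]
    - [[0,0,0],[0,0,-0.05],-1]
    - [[0,0,0],[0,0,-0.09],-1]
    - [[0,0,0],[0,0,-0.13],-1]
    - [[0,0,0],[0,0,-0.17],-1]
    - [[0,0,0],[0,0,-0.2],-1]
    - [[0,0,0],[0,0,-0.22],-1]
    - [[0,0,0],[0,0,-0.22],-1]
    - [[0,0,0],[0,0,-0.22],-1]
    - [[0,0,0],[0,0,-0.22],-1]

```text
time_s: 14.62
ee_pos: [0.4539, 0.1266, 0.1861]
tool_rot: [3.141, 0.001, -0.079]
force: [-0.5, -0.6, -0.2]
finger_gap: 0.092
grasp_force: 0.0
```

Run:
```python
from h import *
import cv2
f=imaging.get_image("scene")["frame"][100:350,200:600]
cv2.imwrite("pics/d.png",cv2.resize(f,(800,500),interpolation=cv2.INTER_CUBIC))
```

```text
(no output)
```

View pics/d.png

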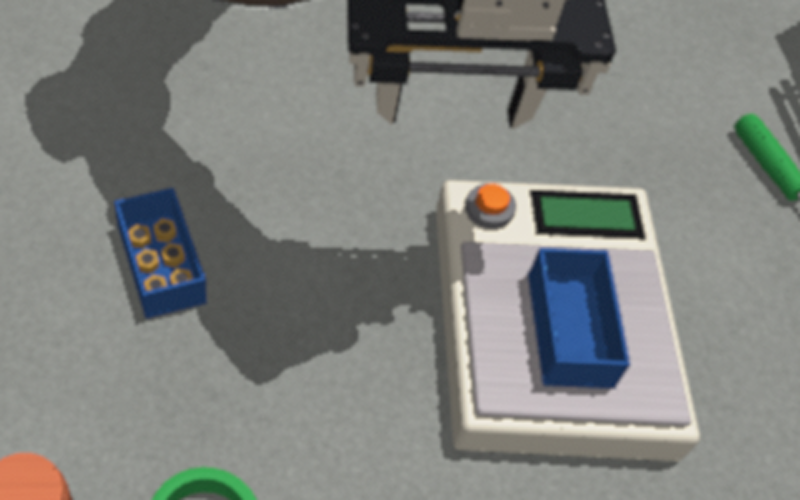

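The empty pan stands centred and upright on the plate, around (580,315). The button is up again at (492,198), the full pan hasn't moved, and the arm is clear.

```bash
python3 -c "
from cell import manip
print(manip.job_done())"
```

```text
the job is handed in; nothing more can be done
None
```

The empty pan is upright in the middle of the scale plate; I then pressed tare to its stop (about 17 N, tip 61 mm above the counter), released it, left the full pan alone and handed the job in at about 15 s; no verdict was returned.

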